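# Index the spring-check turret and hold the blue plug down on its stop

## Task

Turn the turret of the spring-check stand by its black knob until the yellow-ringed plunger clicks into place under the guide block. Then take the blue-handled plug from its rack, put its shank down through the guide hole and press it, without ramming it, against the sprung plunger until its steel collar rests fully home on the guide block. Finish while still holding it pressed down there by its handle (the spring lifts it if you let go), and leave the other plugs and instruments where they are.

Things in the scene. Friction and masses are not known exactly. Their poses are not given: they have to be found in the camera images.
- turret (a joint): Angle (rad) of the steel turret disc, counter-clockwise from above. 0 = yellow-ringed plunger exactly under the guide hole. Sprung detents every pi/3 (0.05 N m to overcome; released nearer than 30 degrees it snaps to the detent). Starts at +pi/3 or +2pi/3 (rarely between), so turn it clockwise one or two clicks to 0. Range -1.3 to 3.4.
- stand: Grey spring-check stand, fixed: base 190 (x) x 215 (y) x 30 mm, origin under the turret axis at table height, guide on its +y side. Turret disc 160 mm across, top 52 mm above the table, with six stations 60 mm from the axis: yellow, red and green ringed plungers and three blanks between; a stripe in its colour runs from each plunger to the hub.
- knob (a point): Centre of the turret's black bar knob, on the turret axis: 52 mm long, 14 mm wide, 25 mm tall, top 120 mm above the table, underside 9 mm above the guide block's top. Turns with the turret: x along the bar's length, y from the axis towards the yellow plunger, z up.
- guide: Aluminium guide block fixed to the stand. Origin: centre of the guide hole at the block's top face, 86 mm above the table; z up; y points away from the turret axis, which is 60 mm off along -y. Block 48 mm wide (x), 16 mm thick, from y -26 to y +50 mm. Through hole 18 mm in diameter. Place and heading vary with the stand.
- pin_yellow (a joint): How far the yellow-ringed plunger is pressed down (m): 0 = sprung up, about 0.012 when the plug's collar rests on the guide block. Spring 3 N at 0, 10 N at 0.012. Steel pin 12 mm in diameter; sprung up, its tip is 67 mm above the table, 3 mm under the guide block.
- rack: Fixed ivory rack 60 (x) x 215 (y) x 40 mm, origin under its centre, with three 20 mm through holes at y -70, 0 and +70 mm, one plug in each; which plug is where varies.
- plug_blue_handle (a point): Centre of the blue plug's handle. Plug upright, about 120 g, round: steel shank 16 mm diameter, 31 mm long, foot tapered; steel collar 36 mm diameter, 5 mm thick; plastic handle 26 mm diameter, 45 mm tall. This point is 27.5 mm above the collar's underside, 58.5 mm above the shank's end. Starts in a rack hole, collar on the rack's top, this point 67.5 mm above the table.
- plug_blue_collar (a point): Centre of the underside of the blue plug's collar; at guide's origin when the plug is fully home.
- plug_brown_handle (a point): Centre of the handle of the brown-handled plug, same shape as the blue one, in the same rack; to be left alone.
- plug_lime_handle (a point): Centre of the handle of the green-handled plug, same shape as the blue one, in the same rack; to be left alone.
- plug_blue: The blue plug as a whole (dimensions above); origin at the shank's lower end, z up along the plug.
- driver_mid (a point): Blue-handled screwdriver, 200 mm, lying beyond the rack; to be left alone.
- dish_mid (a point): Round steel dish, 90 mm across, 35 mm tall, origin under its centre; to be left alone.
- bone_plate: Flat steel plate 16 x 110 x 5 mm with six dark holes, lying between stand and rack; to be left alone.
- rod_mid (a point): Steel rod 8 mm in diameter, 200 mm long, lying at the far side; to be left alone.

How it is judged:
By the outcome, as a careful person would: the job done as asked, in the order asked, and still so for the second after the job is handed in, while the arm keeps its last pose, push and grip.
It also fails if it takes over 72 s, if anything falls off the work surface, if the arm or the gripper's body presses on something with over 40 N, if the wrist force passes 120 N, or if a joint passes its speed limit or range.

## Robot

A 6-joint arm with a two-finger parallel gripper is mounted at the origin on the work surface. World frame = base frame: x ahead of the robot, y to its left, z up, the work surface at z = 0. Lengths are in m, angles in degrees, forces in N, time in s.
With the tool pointing down it reaches from about 0.325 to 0.775 m from the base axis. Payload 5.5 kg.
Tool frame: the origin (TCP) lies midway between the tips of the shut fingers; the grasp point (between the pads) lies 19 mm behind it; x points along the fingers, z is the direction in which the jaws open and shut, and the axes are right-handed (so a half turn about x gives the same grasp; the last joint's range is limited). The gripper opens to 88 mm and grips with 3 to 60 N. Pads are 20 mm wide; open, the fingers measure 115 mm over their backs; the gripper's body (75 mm by 178 mm) begins 61 mm behind the grasp point.
Start: joints at [67.512, 5.22, 70.514, -0, 104.267, -3.249], TCP at [0.198, 0.567, 0.184] pointing down, gripper open.
Joint ranges: [-164.24, 164.24], [-49.07, 125.15], [9.68, 141.18], [-86.29, 266.29], [3.28, 154.24], [-151.56, 151.56]. Speed limits (degrees/s): [147.25, 147.25, 172.46, 180, 180, 180].

## Interface

Orientations are given as [roll, pitch, yaw] about the fixed x, y, z axes, in that order (R = Rz(yaw) Ry(pitch) Rx(roll)).
In Python, from bench import arm gives the robot as it stands. The module is installed in compiled form; this text tells all that it offers. Calls block until the motion is done:
- arm.move_ptp(position, orientation): joint-space move of the TCP to a pose.
- arm.move_l(position, ori=None, velocity=0.15, threshold=None): straight line of the TCP; ori=None keeps the orientation; velocity is the mean speed in m/s. With threshold (N) it stops when the force on the tool has changed by that much, and returns True; else False.
- arm.move_j(angles): joint-space move.
- arm.ungrasp() and arm.clamp(): open the fingers fully, or close them until they stop; the grip force is fixed at half the most.
- arm.dwell(seconds).
- arm.ik(position, orientation): joint angles nearest the present ones, or None.
- arm.capture(name): name is "scene" or "top" or "wrist"; returns (picture, depth): 400x640x3 uint8, red, green, blue; 400x640 float32, m along the optical axis (not along the pixel's ray), 0 where there is no reading.
- arm.calibration(name): a dict with "camera_matrix" (3x3 intrinsics, pixels), "k1" (the pictures are not rectified: a ray, as slopes to the right and down, at radius r is drawn at 1 + k1 r^2 times it, then the intrinsics apply), "extrinsics" (4x4, takes a point from camera to world coordinates). Camera axes: x right, y down, z forward; pixel columns grow to the right and rows downward; lengths in m; the calibration is good to about 2 mm. A picture is of the moment at which its call begins: read the wrist's pose just before it. calibration takes no time and is no camera call; for the wrist camera it gives the pose at the moment of the call.
A pose or a line that the arm cannot do raises arm.Unreachable and nothing moves.
- arm.job_done(): hands the job in, once; it reports no verdict.
Readings, each from a call of its own:
- arm.read_clock(): time.
- arm.read_q(): joint angles.
- arm.read_qvel(): joint speeds.
- arm.read_tau(): joint torques, N m.
- arm.read_position(): TCP position.
- arm.read_ee_rot(): TCP orientation.
- arm.read_contact_force(): force on the tool from outside, world axes, zero at the start.
- arm.read_torque(): the same for the moment, N m.
- arm.read_finger_gap(): finger opening in m.
Only numpy, scipy, OpenCV 4.12 (cv2) and the standard library are available. Lean on these libraries where they do the work, as an engineer would, in place of code of your own. Each camera call takes 0.05 s, during which the arm holds its last target.

## Working session

There is one attempt and no reset: what is moved stays moved. The work goes in short steps, each a Python script; the robot and the scene stay as the last script left them, time stands still between calls to the robot, and variables do not carry over. Pictures are saved under pics/ and viewed, and the job is handed in when it is done.

```bash
mkdir -p pics; cat > h.py <<'E'
import numpy as np, cv2
from bench import arm
def save(n,p): cv2.imwrite(f'pics/{n}.png',cv2.cvtColor(p,cv2.COLOR_RGB2BGR))
def ray(c,u,v):
    K=np.array(c['camera_matrix']);T=np.array(c['extrinsics'])
    x=(u-K[0,2])/K[0,0];y=(v-K[1,2])/K[1,1]
    a,b=x,y
    for _ in range(20):
        s=1+c['k1']*(a*a+b*b);a,b=x/s,y/s
    return T[:3,3],T[:3,:3]@np.array([a,b,1.])
def onz(c,u,v,z):
    o,d=ray(c,u,v);return o+d*(z-o[2])/d[2]
def ondepth(c,u,v,dep):
    o,d=ray(c,u,v);return o+d*dep
def proj(c,P):
    K=np.array(c['camera_matrix']);T=np.array(c['extrinsics'])
    p=T[:3,:3].T@(np.array(P)-T[:3,3]);a,b=p[:2]/p[2];s=1+c['k1']*(a*a+b*b)
    return K[0,0]*a*s+K[0,2],K[1,1]*b*s+K[1,2]
E
python3 - <<'E'
from h import *
for n in ['scene','top','wrist']:
    c=arm.calibration(n);p,d=arm.capture(n);save(n+'0',p);np.save(f'{n}0.npy',d);print(n,c)
print(arm.read_clock(),arm.read_ee_rot(),arm.read_finger_gap())
E
```

```text
scene {'camera_matrix': array([[380.32421754,   0.        , 324.53075747],
       [  0.        , 380.32421754, 195.60826061],
       [  0.        ,   0.        ,   1.        ]]), 'k1': -0.07381157689370345, 'extrinsics': array([[-0.66231594,  0.50176895, -0.55638612,  1.03140655],
       [ 0.74891519,  0.42203916, -0.51089038,  0.46659317],
       [-0.0215322 , -0.75505686, -0.65530565,  0.62673532],
       [ 0.        ,  0.        ,  0.        ,  1.        ]])}
top {'camera_matrix': array([[437.070346  ,   0.        , 326.28522196],
       [  0.        , 437.070346  , 199.64802009],
       [  0.        ,   0.        ,   1.        ]]), 'k1': -0.08641961983751606, 'extrinsics': array([[-0.0070289 , -0.9946975 ,  0.10260354,  0.51183285],
       [-0.9999591 ,  0.00640776, -0.0063821 ,  0.05533494],
       [ 0.0056908 , -0.1026442 , -0.99470186,  1.08473486],
       [ 0.        ,  0.        ,  0.        ,  1.        ]])}
wrist {'camera_matrix': array([[348.73308901,   0.        , 313.79389989],
       [  0.        , 348.73308901, 200.92953494],
       [  0.        ,   0.        ,   1.        ]]), 'k1': -0.02511363824076283, 'extrinsics': array([[ 0.32999696,  0.91591957,  0.22845863,  0.13704045],
       [ 0.94398108, -0.31984893, -0.08121813,  0.58756163],
       [-0.00131702,  0.24246236, -0.97015992,  0.38432   ],
       [ 0.        ,  0.        ,  0.        ,  1.        ]])}
0.15 [ 175.95757701   89.91572169 -113.2816764 ] 0.08744398328376407
```

View pics/scene0.png

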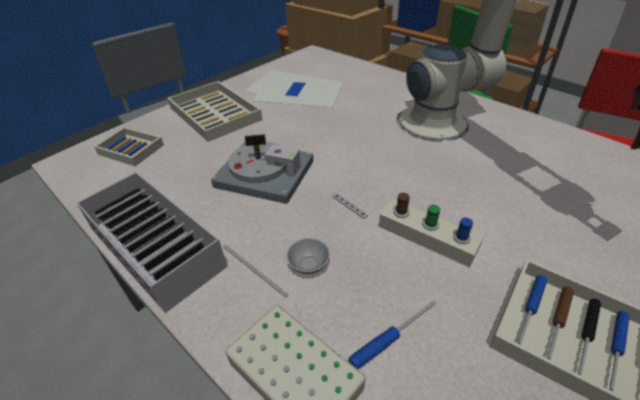

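View pics/top0.png

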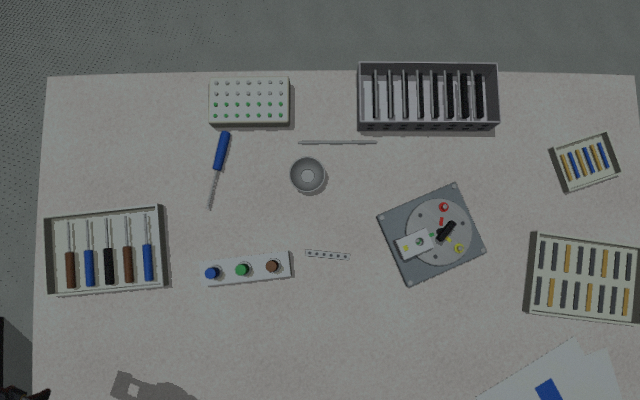

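View pics/wrist0.png

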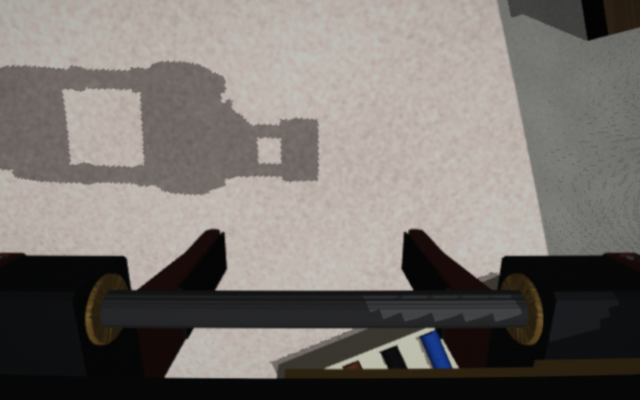

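The top view shows the stand near (432,235), with the knob at about (446,231) and the guide block at about (415,243). The rack runs along row ~268 with blue at (211,273), green at (242,269) and brown at (272,266). I'll zoom in and measure.

```bash
python3 - <<'E'
from h import *
p=cv2.imread('pics/top0.png')
a=cv2.resize(p[175:295,370:495],None,fx=4.8,fy=4.8,interpolation=cv2.INTER_CUBIC); cv2.imwrite('pics/z1.png',a)
c=arm.calibration('top');d=np.load('top0.npy')
hsv=cv2.cvtColor(p,cv2.COLOR_BGR2HSV)
def blob(m,roi,n):
    u0,v0,u1,v1=roi;k=np.zeros_like(m);k[v0:v1,u0:u1]=m[v0:v1,u0:u1]
    nn,l,s,ce=cv2.connectedComponentsWithStats(k)
    for i in range(1,nn):
        if s[i,4]>8: print(n,ce[i].round(1),s[i,4],'depthpt',ondepth(c,*ce[i],d[int(round(ce[i][1])),int(round(ce[i][0]))]).round(4),'z90',onz(c,*ce[i],.09).round(4))
S=hsv[...,1]
blob(((hsv[...,0]>100)&(hsv[...,0]<130)&(S>150)).astype('u1') if 0 else ((hsv[...,0]>100)&(hsv[...,0]<130)&(S>150)).astype(np.uint8),(190,255,300,290),'blue')
blob(((hsv[...,0]>50)&(hsv[...,0]<85)&(S>120)).astype(np.uint8),(190,255,300,290),'green')
blob(((hsv[...,0]<20)&(S>120)).astype(np.uint8),(190,255,300,290),'brown')
blob(((hsv[...,0]>22)&(hsv[...,0]<35)&(S>120)).astype(np.uint8),(370,175,495,295),'yellow')
blob((((hsv[...,0]<8)|(hsv[...,0]>172))&(S>120)).astype(np.uint8),(370,175,495,295),'red')
blob((hsv[...,2]<45).astype(np.uint8),(425,210,470,250),'black')
E
```

```text
blue [210.9 272.6] 108 depthpt [0.45   0.3112 0.0913] z90 [0.4499 0.3115 0.09  ]
green [241.4 269. ] 103 depthpt [0.4577 0.243  0.0845] z90 [0.458 0.242 0.09 ]
yellow [447.9 238.8] 18 depthpt [ 0.5231 -0.2398  0.0509] z90 [ 0.5227 -0.2286  0.09  ]
yellow [457.3 247.6] 40 depthpt [ 0.5021 -0.2579  0.0639] z90 [ 0.5023 -0.2498  0.09  ]
yellow [405.5 247.5] 16 depthpt [ 0.5039 -0.1313  0.0849] z90 [ 0.5039 -0.1304  0.09  ]
red [442.4 207. ] 46 depthpt [ 0.598  -0.2253  0.064 ] z90 [ 0.5958 -0.2182  0.09  ]
red [440.7 221. ] 28 depthpt [ 0.5655 -0.2232  0.0531] z90 [ 0.5636 -0.2132  0.09  ]
black [444.8 230.6] 199 depthpt [ 0.5404 -0.2132  0.1215] z90 [ 0.5413 -0.222   0.09  ]
```

```bash
python3 - <<'E'
import cv2
p=cv2.imread('pics/scene0.png')
cv2.imwrite('pics/z2.png',cv2.resize(p[125:205,205:325],None,fx=6,fy=6,interpolation=cv2.INTER_CUBIC))
E
```

```text
(no output)
```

View pics/z1.png

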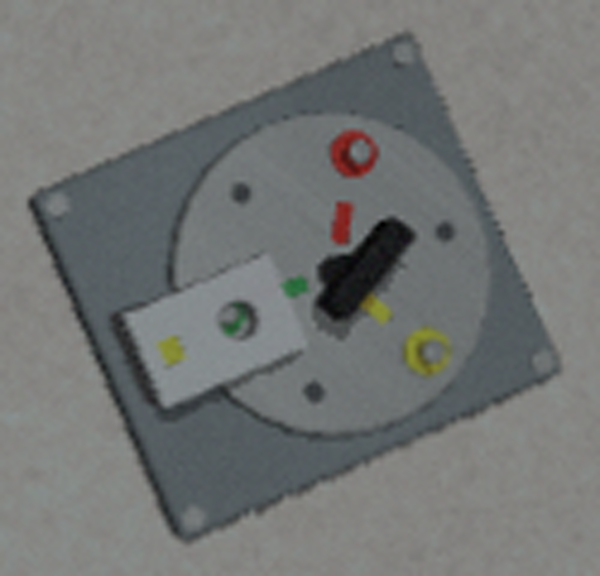

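View pics/z2.png

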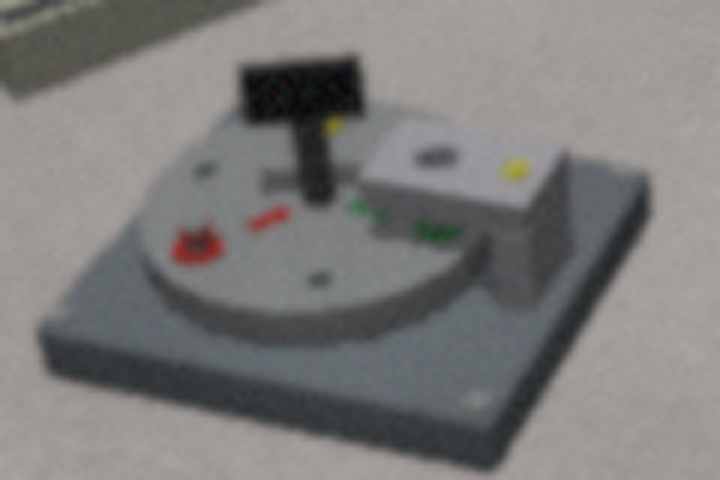

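The top view shows the green plunger under the guide hole and the yellow one 120° counter-clockwise of it. So the turret needs two clockwise clicks.

```bash
python3 - <<'E'
from h import *
c=arm.calibration('top')
z=lambda u,v,h:onz(c,370+u/4.8-.4,175+v/4.8-.4,h)
hole=z(238,320,.086);ye=z(432,351,.067);re=z(358,152,.067);kn=(z(322,312,.12)+z(413,238,.12)+z(342,320,.12)+z(395,220,.12))/4
bl=[z(*q,.052) for q in [(241,193),(445,231),(314,392)]]
axis=np.mean(bl,0)
print('hole',hole,'axis(blanks)',axis,'knob',kn,'y',ye,'r',re)
for a in (hole-axis,ye-axis,re-axis):print(np.hypot(*a[:2]),np.degrees(np.arctan2(a[1],a[0])))
k1=z(332,311,.12);k2=z(403,226,.12);dd=k2-k1;print('bar',np.degrees(np.arctan2(dd[1],dd[0])))
for q in [(-2,0),]:
  pass
for th in range(-180,181,30):
  q=arm.ik([axis[0],axis[1],.25],[0,90,th]);print(th,None if q is None else np.round(q,1))
E
```

```text
hole [ 0.51774097 -0.16298384  0.086     ] axis(blanks) [ 0.54123855 -0.21886116  0.052     ] knob [ 0.53883223 -0.21697181  0.12      ] y [ 0.50170189 -0.26237154  0.067     ] r [ 0.59934734 -0.22884534  0.067     ]
0.06061692154640932 112.80777407798409
0.058790317734426355 -132.2605408849344
0.05896028458919481 -9.749298674462485
bar -41.62389276198538
-180 None
-150 [-25.4   4.1  65.   -0.  110.9 124.6]
-120 [-25.4   4.1  65.   -0.  110.9  94.6]
-90 [-25.4   4.1  65.   -0.  110.9  64.6]
-60 [-25.4   4.1  65.   -0.  110.9  34.6]
-30 [-25.4   4.1  65.   -0.  110.9   4.6]
0 [-25.4   4.1  65.    0.  110.9 -25.4]
30 [-25.4   4.1  65.    0.  110.9 -55.4]
60 [-25.4   4.1  65.    0.  110.9 -85.4]
90 [ -25.4    4.1   65.     0.   110.9 -115.4]
120 [ -25.4    4.1   65.     0.   110.9 -145.4]
150 None
180 None
```

```bash
python3 - <<'E'
from h import *
t=arm.read_clock()
arm.move_ptp([.53,-.20,.24],[0,90,49.5])
print(arm.read_clock()-t,arm.read_position(),arm.read_contact_force())
c=arm.calibration('wrist');p,d=arm.capture('wrist');save('w1',p);np.save('w1.npy',d);np.save('w1c.npy',c,allow_pickle=True)
print(proj(c,[.5177,-.163,.086]),proj(c,[.54,-.217,.12]))
E
```

```text
2.9417 [ 0.53025863 -0.19928394  0.2399585 ] [-0.19038083  0.38383355 -0.41926939]
(np.float64(332.4412332939235), np.float64(145.71665350451428)) (np.float64(305.63900319265514), np.float64(204.00715160000246))
```

View pics/w1.png

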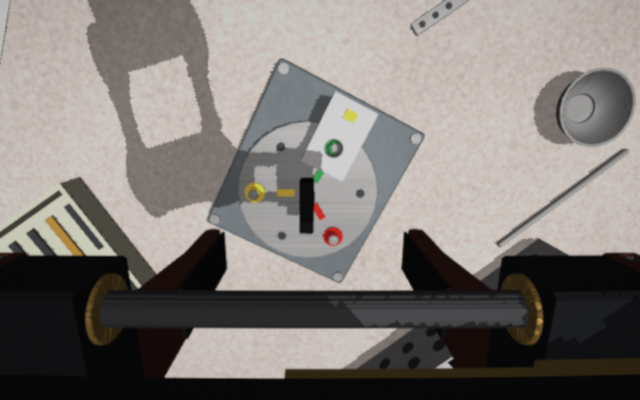

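The wrist view shows the knob at about (306,205), vertical in the image and so perpendicular to the jaws. The guide hole is at about (334,149) and the yellow pin at (255,192). These agree with the top view, so I'll measure precisely.

```bash
python3 - <<'E'
from h import *
p=cv2.imread('pics/w1.png');c=np.load('w1c.npy',allow_pickle=True).item()
k=(p.max(2)<30).astype(np.uint8);m=np.zeros_like(k);m[165:245,285:330]=k[165:245,285:330]
ct=max(cv2.findContours(m,0,1)[0],key=cv2.contourArea);print(cv2.minAreaRect(ct),cv2.boundingRect(ct))
b=cv2.boundingRect(ct)
cor=[onz(c,u,v,.12) for u,v in cv2.boxPoints(cv2.minAreaRect(ct))];print(np.round(cor,4),'ctr',np.mean(cor,0))
hs=cv2.cvtColor(p,cv2.COLOR_BGR2HSV)
# blue/yellow patch etc.
g=cv2.cvtColor(p,cv2.COLOR_BGR2GRAY)
roi=p[85:245,205:430];cv2.imwrite('pics/w1z.png',cv2.resize(roi,None,fx=3.5,fy=3.5,interpolation=cv2.INTER_CUBIC))
# bright guide top
w=((g>195)&(hs[...,1]<25)).astype(np.uint8);m=np.zeros_like(w);m[85:185,295:385]=w[85:185,295:385]
m=cv2.morphologyEx(m,cv2.MORPH_OPEN,np.ones((3,3)))
ct=max(cv2.findContours(m,0,1)[0],key=cv2.contourArea);r=cv2.minAreaRect(ct);print(r)
q=np.array([onz(c,u,v,.086) for u,v in cv2.boxPoints(r)]);print(q.round(4),q.mean(0))
for i in range(4):
  e=q[(i+1)%4]-q[i];print(np.linalg.norm(e),np.degrees(np.arctan2(e[1],e[0])))
E
```

```text
((306.0, 204.5), (53.0, 12.0), 90.0) (300, 178, 13, 54)
[[ 0.5176 -0.2046  0.12  ]
 [ 0.5249 -0.1961  0.12  ]
 [ 0.5645 -0.23    0.12  ]
 [ 0.5569 -0.2388  0.12  ]] ctr [ 0.54096555 -0.21738086  0.12      ]
((339.3999938964844, 136.6999969482422), (46.06299591064453, 76.02630615234375), 26.56505012512207)
[[ 0.5088 -0.1963  0.086 ]
 [ 0.4801 -0.1274  0.086 ]
 [ 0.5216 -0.1089  0.086 ]
 [ 0.5527 -0.1778  0.086 ]] [ 0.5157901 -0.1526079  0.086    ]
0.0746128098317751 112.67638100050281
0.04546445029840871 24.136916778440206
0.07567140647552861 -65.74711300497611
0.047531707100907566 -157.1682851198946
```

View pics/w1z.png

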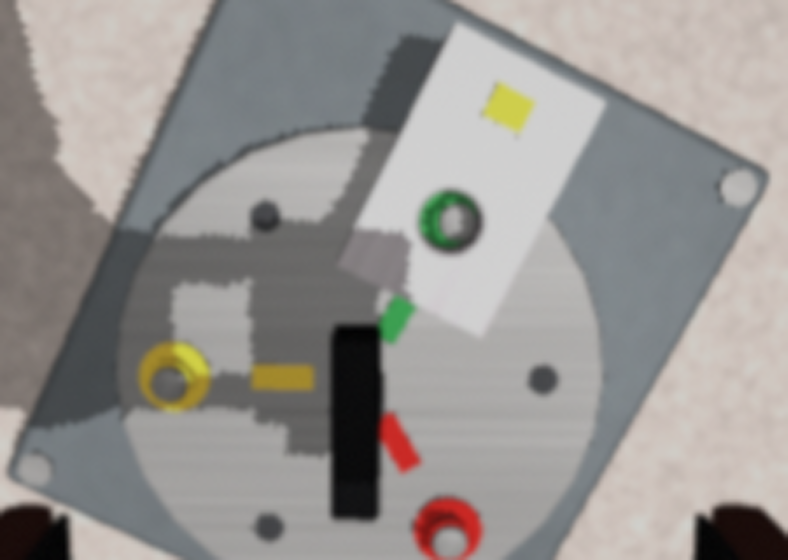

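```bash
python3 - <<'E'
from h import *
c=np.load('w1c.npy',allow_pickle=True).item()
print('hole',onz(c,333.5,147.8,.086))
A=np.array([.5407,-.2174])
t=arm.read_clock()
arm.move_ptp([*A,.16],[0,90,51]); 
print(arm.move_l([*A,.097],velocity=.06,threshold=8))
print(arm.read_position(),arm.read_contact_force().round(2))
arm.clamp(); print('gap',arm.read_finger_gap(),arm.read_contact_force().round(2),arm.read_torque().round(2),arm.read_clock()-t)
q=np.array(arm.read_q());q[5]+=30;arm.move_j(list(q))
print(arm.read_q().round(1),arm.read_position(),arm.read_contact_force().round(2),arm.read_torque().round(2),arm.read_clock()-t)
E
```

```text
hole [ 0.52000365 -0.16352238  0.086     ]
False
[ 0.54097738 -0.21754313  0.09763629] [ 0.14 -0.5  -0.62]
gap 0.0004153111139284996 [ 0.52 -0.85  0.67] [ 0.   -0.    0.03] 2.9665999999999997
[-25.2   2.6  82.1  -0.   95.3 -46.4] [ 0.54069833 -0.21741405  0.09699012] [-0.02 -0.11 -0.24] [-0.07  0.02 -0.  ] 3.5332999999999997
```

The finger gap is about 0, so the knob was not gripped. I'll look before going on.

```bash
python3 - <<'E'
from h import *
p,d=arm.capture('wrist');save('w2',p)
p,d=arm.capture('scene');cv2.imwrite('pics/s2z.png',cv2.resize(cv2.cvtColor(p,4)[60:210,170:330],None,fx=4,fy=4,interpolation=cv2.INTER_CUBIC))
print(arm.read_finger_gap(),arm.read_position())
E
```

```text
0.0005965024367835388 [ 0.54072517 -0.21742451  0.09701654]
```

View pics/w2.png

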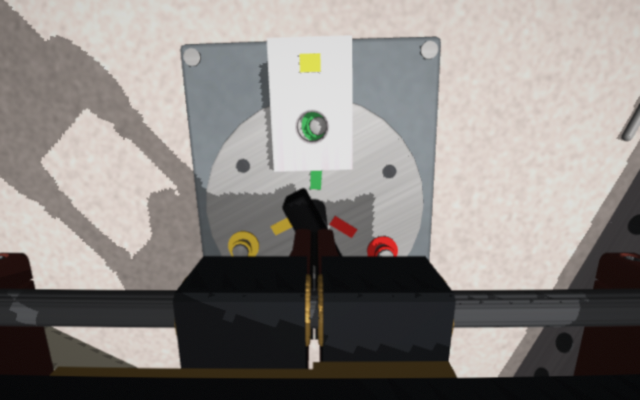

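View pics/s2z.png

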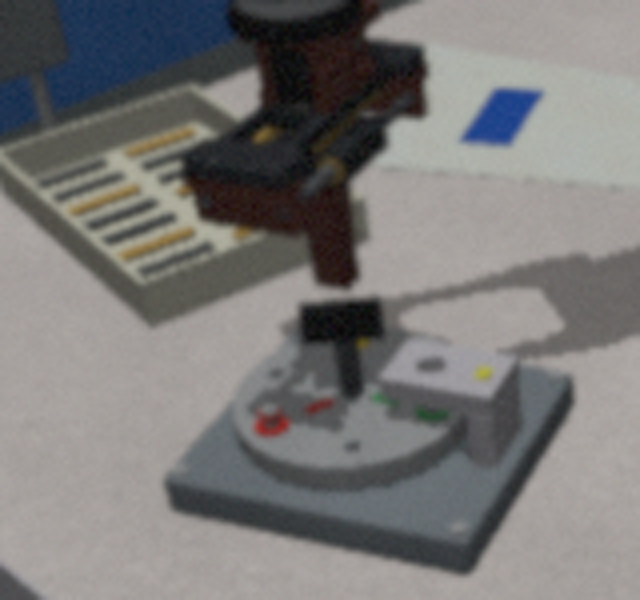

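```bash
python3 - <<'E'
from h import *
P=np.array(arm.read_position())
cs=arm.calibration('scene');cw=arm.calibration('wrist')
for n,Q in [('tcp',P),('tcp+19',P+[0,0,.019]),('tcp+40',P+[0,0,.04]),('knobtop',[.541,-.2174,.12]),('hole',[.5195,-.1633,.086])]:
  u=np.array(proj(cs,Q));print(n,u.round(1),((u-[170,60])*4).round(),'w',np.round(proj(cw,Q),1))
print(cw['extrinsics'].round(3))
p,d=arm.capture('wrist')
for v in range(190,330,8): print(v,ondepth(cw,316,v,d[v,316]).round(4),ondepth(cw,300,v,d[v,300]).round(4))
E
```

```text
tcp [255.8 142.9] [343. 332.] w [311.9 224.2]
tcp+19 [254.8 136.6] [339. 306.] w [311.8 234.8]
tcp+40 [253.6 129.4] [334. 277.] w [311.5 249.1]
knobtop [254.5 135.3] [338. 301.] w [312.2 237.4]
hole [276.7 150.4] [427. 362.] w [311.3 125.4]
[[ 0.933  0.349  0.088  0.518]
 [ 0.36  -0.905 -0.226 -0.157]
 [ 0.001  0.242 -0.97   0.298]
 [ 0.     0.     0.     1.   ]]
190 [ 0.5391 -0.2055  0.0535] [ 0.5262 -0.1983  0.1058]
198 [ 0.5413 -0.2112  0.0525] [ 0.5272 -0.1993  0.1197]
206 [ 0.5412 -0.2113  0.0749] [ 0.5287 -0.2034  0.1199]
214 [ 0.5391 -0.2068  0.1111] [ 0.5302 -0.2074  0.1201]
222 [ 0.5398 -0.2086  0.1198] [ 0.5318 -0.2116  0.1199]
230 [ 0.5414 -0.2127  0.1201] [ 0.5318 -0.2097  0.1383]
238 [ 0.5395 -0.2083  0.1456] [ 0.5322 -0.2093  0.1502]
246 [ 0.5394 -0.2083  0.1558] [ 0.5326 -0.2096  0.1588]
254 [ 0.5395 -0.2086  0.1641] [ 0.5327 -0.2088  0.1695]
262 [ 0.5393 -0.2082  0.173 ] [ 0.5184 -0.1567  0.2981]
270 [ 0.5392 -0.2082  0.1801] [ 0.5272 -0.1875  0.2304]
278 [ 0.5394 -0.2087  0.1856] [ 0.5277 -0.1887  0.2314]
286 [ 0.5391 -0.2081  0.1927] [ 0.5276 -0.1881  0.2361]
294 [ 0.5324 -0.1914  0.2305] [ 0.5278 -0.1882  0.2389]
302 [ 0.5327 -0.1924  0.232 ] [ 0.5281 -0.1887  0.2408]
310 [ 0.5329 -0.1929  0.2343] [ 0.5289 -0.191   0.2394]
318 [ 0.5336 -0.1948  0.234 ] [ 0.5295 -0.1926  0.2396]
326 [ 0.5345 -0.1969  0.2334] [ 0.53   -0.1938  0.2402]
```

The images contradict the stated TCP. The read TCP is at z=0.097, but in the wrist view the closed fingertips end near (315,232). They are above the knob, at z≈0.135, and the scene view agrees. The fingers seem about 40 mm shorter than stated, so I'll check by gently touching the knob top, whose height is known (120 mm).

```bash
python3 - <<'E'
from h import *
print(arm.read_clock())
P=np.array(arm.read_position())
r=arm.move_l([P[0],P[1],.068],velocity=.015,threshold=3)
print(r,arm.read_position(),arm.read_contact_force().round(2),arm.read_clock())
p,d=arm.capture('wrist');save('w3',p)
E
```

```text
6.825
True [ 0.54068424 -0.21739519  0.08193453] [-1.03 -0.23  4.5 ] 7.9083
```

View pics/w3.png

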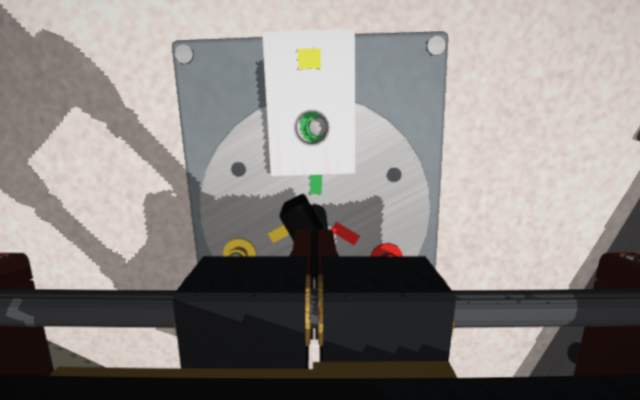

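Contact with the knob top came at a read z of 0.0819, so the true fingertips are 38 mm behind the reported TCP. I'll add that offset from here on: read z = tip z − 0.038.

```bash
echo 'TIP=.038  # real fingertips are this far above the read TCP' >> h.py; python3 - <<'E'
from h import *
t=arm.read_clock();A=[.5407,-.2174]
arm.move_l([*A,.105],velocity=.1); arm.ungrasp()
q=np.array(arm.read_q());q[5]-=30;arm.move_j(list(q))
print(arm.move_l([*A,.098-TIP],velocity=.06,threshold=6),arm.read_position())
arm.clamp();print('gap',arm.read_finger_gap(),arm.read_contact_force().round(2),arm.read_torque().round(3),arm.read_clock()-t)
E
```

```text
False [ 0.54095284 -0.21751878  0.06045996]
gap 0.013691624448097336 [-1.5  -2.34 -0.73] [-0.295  0.199  0.011] 4.366699999999999
```

```bash
python3 - <<'E'
from h import *
t=arm.read_clock()
q=np.array(arm.read_q());print(q.round(1))
for s in (40,80,120):
  r=q.copy();r[5]+=s;arm.move_j(list(r));print(s,arm.read_contact_force().round(1),arm.read_torque().round(3),arm.read_finger_gap(),arm.read_clock()-t)
p,d=arm.capture('wrist');save('w4',p)
E
```

```text
[-25.3   3.3  85.1  -0.   91.7 -76.2]
40 [ 5.8  1.2 -1.5] [ 0.124 -0.83  -0.112] 0.014018596640335081 0.7083000000000013
80 [ 9.6 -0.  -3.1] [-0.018 -1.401 -0.054] 0.01391235680247605 1.4167000000000005
120 [12.4 -2.3 -5.3] [-0.345 -1.85  -0.025] 0.013352823407809947 2.125
```

View pics/w4.png

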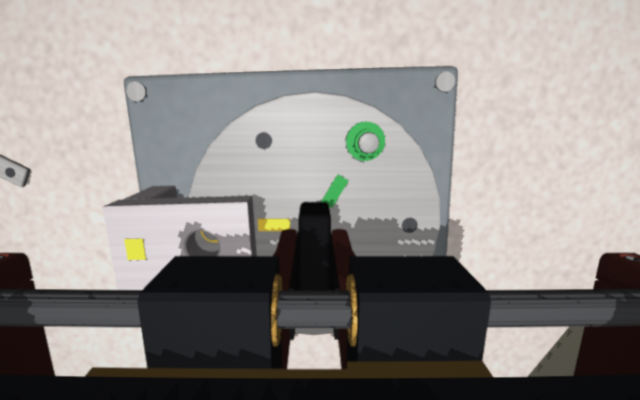

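The yellow stripe at (275,225) now points at the guide, and a yellow ring is visible in the hole at (205,240). I'll release, lift and verify.

```bash
python3 - <<'E'
from h import *
t=arm.read_clock()
arm.ungrasp();print(arm.read_contact_force().round(1))
P=arm.read_position();arm.move_l([P[0],P[1],.13],velocity=.12)
arm.move_ptp([.535,-.20,.16],[0,90,21])
c=arm.calibration('wrist');p,d=arm.capture('wrist');save('w5',p);np.save('w5c.npy',c,allow_pickle=True);print(arm.read_clock()-t,arm.read_clock(),arm.read_position())
cv2.imwrite('pics/w5z.png',cv2.resize(cv2.cvtColor(p,4)[60:240,215:415],None,fx=3.3,fy=3.3,interpolation=cv2.INTER_CUBIC))
E
```

```text
[ 0.1  0.2 -0.2]
3.375 17.875 [ 0.5348523  -0.19996785  0.15951353]
```

View pics/w5z.png

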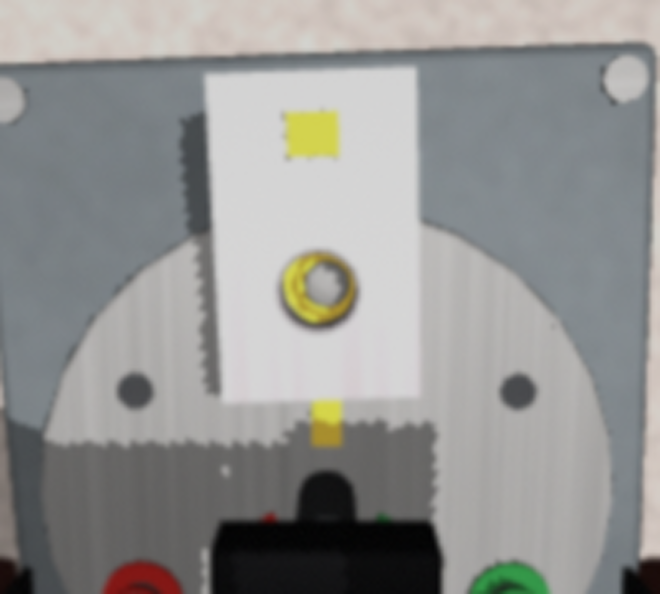

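The yellow ring, pin and stripe are centred under the guide hole. Next I'll measure the hole precisely and move over the blue plug.

```bash
python3 - <<'E'
from h import *
p=cv2.imread('pics/w5.png');c=np.load('w5c.npy',allow_pickle=True).item()
g=p.min(2);m=(g<170).astype(np.uint8);k=np.zeros_like(m);k[125:175,285:340]=m[125:175,285:340]
for ct in cv2.findContours(k,0,1)[0]:
  if cv2.contourArea(ct)>100:
    (u,v),ax,_=cv2.fitEllipse(ct);H=onz(c,u,v,.086);print(u,v,ax,H,np.linalg.norm(H-onz(c,u+ax[0]/2,v,.086))*2e3)
    dd=H[:2]-[.5409,-.2174];print(np.hypot(*dd),np.degrees(np.arctan2(dd[1],dd[0])))
t=arm.read_clock()
arm.move_ptp([.45,.311,.16],[0,90,6.6])
c=arm.calibration('wrist');p,d=arm.capture('wrist');save('w6',p);print(arm.read_clock()-t)
hs=cv2.cvtColor(p,cv2.COLOR_RGB2HSV);b=((hs[...,0]>100)&(hs[...,0]<130)&(hs[...,1]>130)).astype(np.uint8)
b[230:]=0
for ct in cv2.findContours(b,0,1)[0]:
  if cv2.contourArea(ct)>100:
    print(cv2.boundingRect(ct),cv2.contourArea(ct));(u,v),r=cv2.minEnclosingCircle(ct);print(u,v,r,onz(c,u,v,.09))
np.save('w6c.npy',c,allow_pickle=True)
E
```

```text
311.0485534667969 147.79669189453125 (24.073963165283203, 24.143722534179688) [ 0.51993526 -0.16382346  0.086     ] 18.82674424480187
0.05753230633268599 111.3706290770697
1.9250000000000007
(548, 188, 92, 42) 1791.5
593.5 214.0 47.90886688232422 [0.6821835  0.32290498 0.09      ]
(298, 171, 31, 37) 840.0
312.5 188.9166717529297 18.255430221557617 [0.45007199 0.31750539 0.09      ]
```

View pics/w6.png

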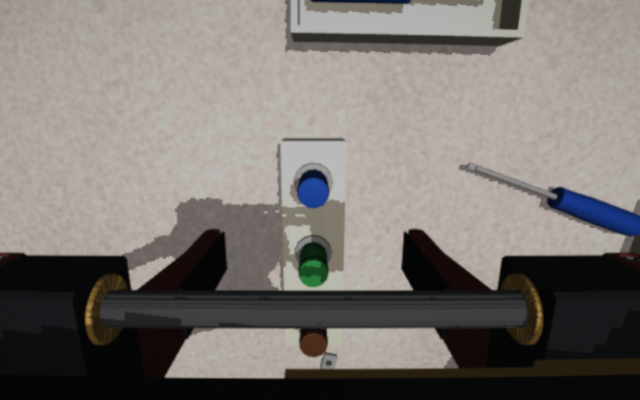

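The blue handle's top is at about (313.5,191.5), the rack is aligned with the image, and green and brown lie below it at (313,265) and (313,340). Now I'll grasp.

```bash
python3 - <<'E'
from h import *
c=np.load('w6c.npy',allow_pickle=True).item()
B=onz(c,313.5,191.3,.09);print(B)
t=arm.read_clock()
arm.move_l([B[0],B[1],.08],velocity=.12)
print(arm.move_l([B[0],B[1],.052-TIP],velocity=.06,threshold=5),arm.read_position(),arm.read_contact_force().round(1))
arm.clamp();print('gap',arm.read_finger_gap(),arm.read_contact_force().round(1),arm.read_torque().round(2),arm.read_clock()-t)
E
```

```text
[0.45108054 0.31566991 0.09      ]
False [0.45140224 0.31587222 0.01459293] [ 0.5 -0.7 -0.5]
gap 0.025589927236806205 [-0.5  0.1 -0.9] [-0.07  0.21  0.03] 3.0416999999999987
```

```bash
python3 - <<'E'
from h import *
t=arm.read_clock()
P=arm.read_position();arm.move_l([P[0],P[1],.14],velocity=.12)
print('gap',arm.read_finger_gap(),arm.read_contact_force().round(2))
arm.move_ptp([.5195,-.163,.14],[0,90,21.4])
arm.move_l([.5195,-.163,.106],velocity=.08)
print(arm.read_position(),arm.read_finger_gap(),arm.read_clock()-t,arm.read_clock())
for n in('wrist','scene','top'):
  c=arm.calibration(n);p,d=arm.capture(n);save(n+'7',p);np.save(n+'7c.npy',c,allow_pickle=True)
  if n!='wrist':
    u,v=map(int,proj(c,[.52,-.163,.1]));cv2.imwrite(f'pics/{n}7z.png',cv2.resize(cv2.cvtColor(p,4)[v-50:v+50,u-60:u+60],None,fx=6,fy=6,interpolation=cv2.INTER_CUBIC))
E
```

```text
gap 0.025882500792682332 [ 0.27  0.44 -2.12]
[ 0.51925969 -0.16285397  0.10550635] 0.025416516437935563 3.5333000000000006 26.375
```

View pics/wrist7.png

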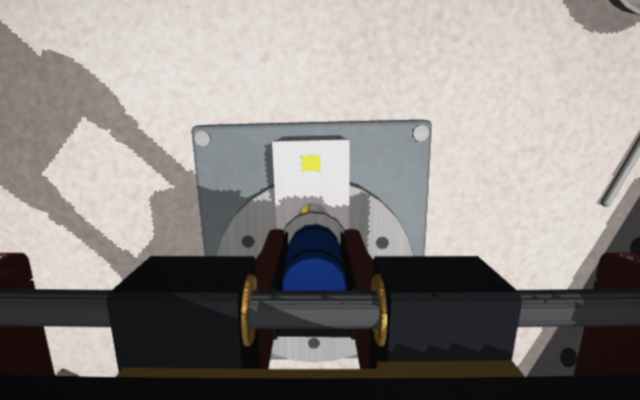

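View pics/scene7z.png

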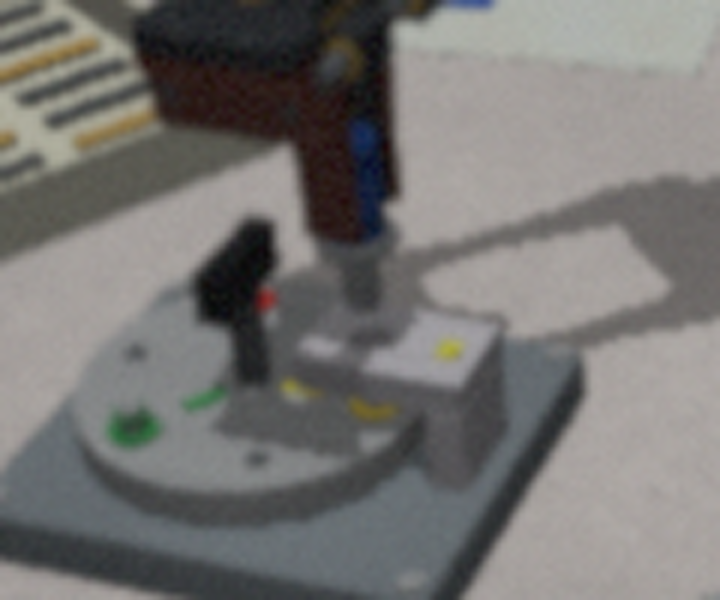

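```bash
python3 - <<'E'
from h import *
p=cv2.imread('pics/wrist7.png');cv2.imwrite('pics/w7z.png',cv2.resize(p[190:300,250:375],None,fx=5,fy=5,interpolation=cv2.INTER_CUBIC))
E
```

```text
(no output)
```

View pics/w7z.png

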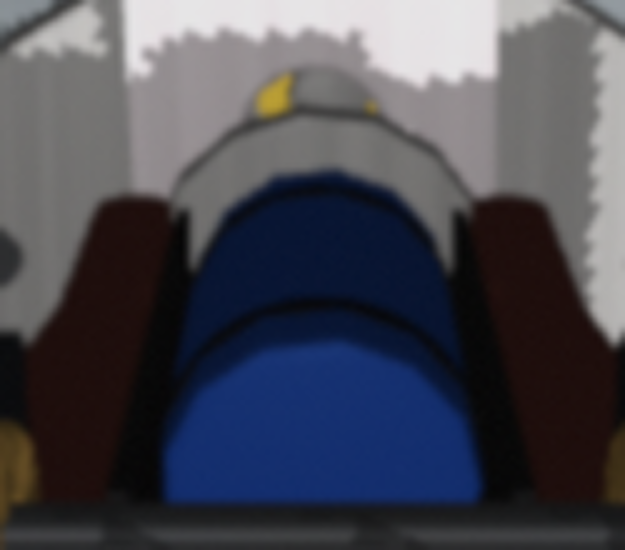

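View pics/top7z.png

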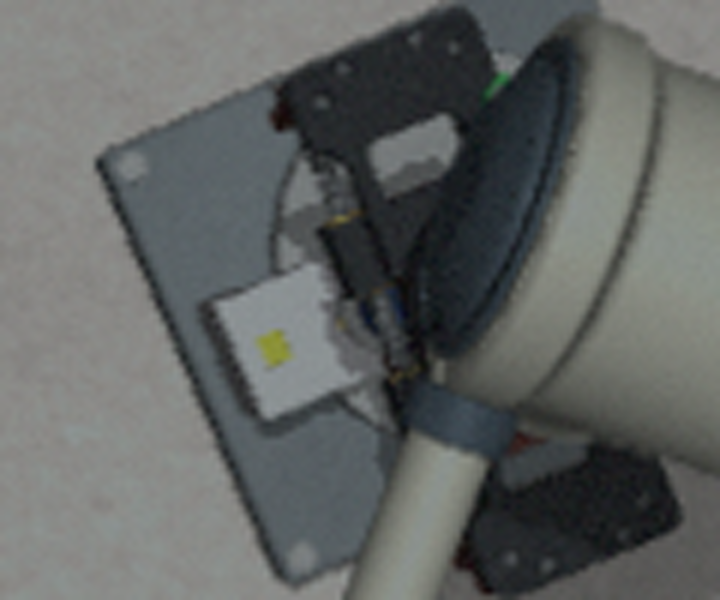

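```bash
python3 - <<'E'
from h import *
c=np.load('wrist7c.npy',allow_pickle=True).item()
th=np.radians(21.4);J=np.array([np.cos(th),np.sin(th)]);Y=np.array([-np.sin(th),np.cos(th)])
T=np.array([.51926,-.16285])
px=lambda u,v:(250+u/5-.4,190+v/5-.4)
tip=.1055+.038;col=tip-.012
def f(n,pt,off):
  q=pt[:2]-off*Y-T;print(n,'jaw %.2f  y %.2f mm'%(1e3*q@J,1e3*q@Y))
f('collar top rim',onz(c,*px(324,110),col+.005),.018)
f('collar bottom rim',onz(c,*px(324,110),col),.018)
f('handle base',onz(c,*px(324,180),col+.005),.013)
f('handle top',onz(c,*px(323,335),col+.05),.013)
f('hole rim',onz(c,*px(317,66),.086),.009)
E
```

```text
collar top rim jaw 1.47  y -1.37 mm
collar bottom rim jaw 1.47  y -2.78 mm
handle base jaw 1.47  y -3.81 mm
handle top jaw 1.32  y -1.71 mm
hole rim jaw 0.63  y -0.63 mm
```

Rim rays in the wrist view and the scene-view offset agree: the plug should shift about 1.4 mm. I'll correct that and enter gently.

```bash
python3 - <<'E'
from h import *
t=arm.read_clock()
X=[.5183,-.1622]
arm.move_l([*X,.098],velocity=.05)
f0=arm.read_contact_force()
r=arm.move_l([*X,.076],velocity=.02,threshold=4)
print(r,arm.read_position(),f0.round(1),arm.read_contact_force().round(1),arm.read_torque().round(2),arm.read_finger_gap(),arm.read_clock()-t)
E
```

```text
False [ 0.51841039 -0.16222174  0.07621866] [ 0.5 -1.  -1.6] [ 0.2  0.2 -1.3] [-0.04  0.03  0.05] 0.025636335151697467 1.5667000000000009
```

The shank is 15 mm into the hole with no side force. Now I'll press slowly.

```bash
python3 - <<'E'
from h import *
t=arm.read_clock();X=[.5183,-.1622]
for z in (.068,.064,.062):
  r=arm.move_l([*X,z],velocity=.012,threshold=25);print(z,r,arm.read_position().round(4),arm.read_contact_force().round(1),arm.read_finger_gap().__round__(4),round(arm.read_clock()-t,2))
for n in('wrist','scene'):
  p,d=arm.capture(n);save(n+'8',p)
p=cv2.imread('pics/wrist8.png');cv2.imwrite('pics/w8z.png',cv2.resize(p[170:300,250:375],None,fx=4.5,fy=4.5,interpolation=cv2.INTER_CUBIC))
p=cv2.imread('pics/scene8.png');cv2.imwrite('pics/s8z.png',cv2.resize(p[105:195,215:320],None,fx=6,fy=6,interpolation=cv2.INTER_CUBIC))
E
```

```text
0.068 False [ 0.5185 -0.1622  0.0685] [-0.6 -0.2  3.8] 0.0256 0.82
0.064 False [ 0.5185 -0.1623  0.0643] [-1.3  1.3  6. ] 0.0256 1.3
0.062 False [ 0.5186 -0.1623  0.0626] [-1.4  0.7  7. ] 0.0255 1.62
```

View pics/w8z.png

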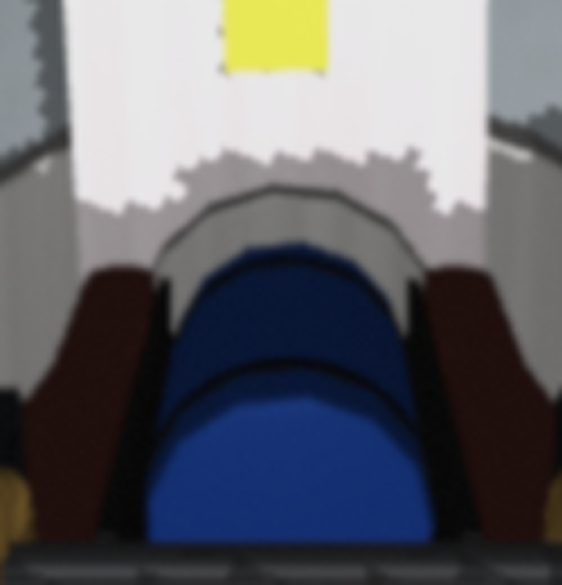

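View pics/s8z.png

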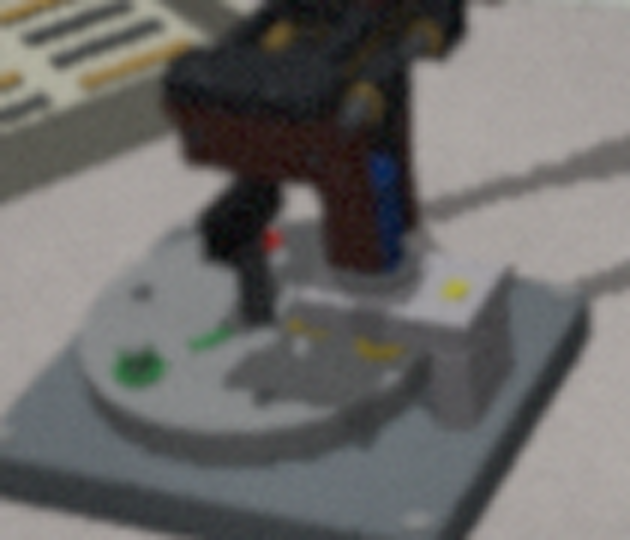

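The collar is about 2 mm from seating, and the spring force is rising as expected. I'll press until contact.

```bash
python3 - <<'E'
from h import *
t=arm.read_clock();X=[.5183,-.1622]
r=arm.move_l([*X,.052],velocity=.008,threshold=11);print(r,arm.read_position().round(4),arm.read_contact_force().round(1),arm.read_torque().round(2),arm.read_finger_gap(),round(arm.read_clock()-t,2))
arm.dwell(.4);print(arm.read_position().round(4),arm.read_contact_force().round(1),arm.read_clock())
for n in('wrist','scene'):
  p,d=arm.capture(n);save(n+'9',p)
p=cv2.imread('pics/wrist9.png');cv2.imwrite('pics/w9z.png',cv2.resize(p[170:300,250:375],None,fx=4.5,fy=4.5,interpolation=cv2.INTER_CUBIC))
p=cv2.imread('pics/scene9.png');cv2.imwrite('pics/s9z.png',cv2.resize(p[105:195,215:320],None,fx=6,fy=6,interpolation=cv2.INTER_CUBIC))
E
```

```text
True [ 0.5188 -0.1622  0.0606] [-1.8  1.   8.4] [0.16 0.5  0.01] 0.02569422257329474 0.68
[ 0.5188 -0.1622  0.061 ] [-1.6  1.   7.1] 30.8833
```

View pics/w9z.png

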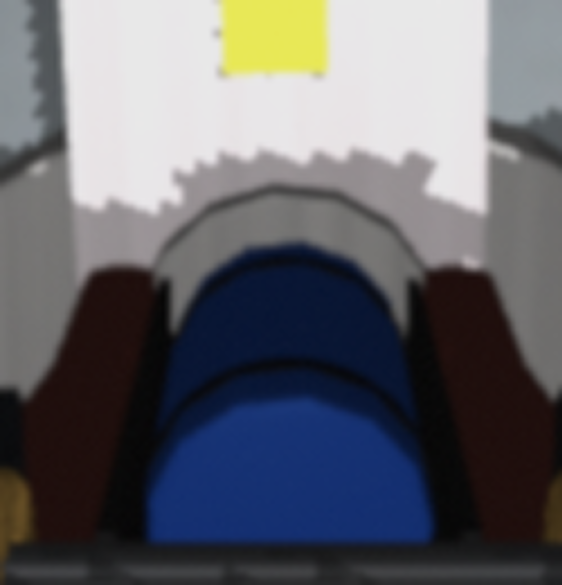

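View pics/s9z.png

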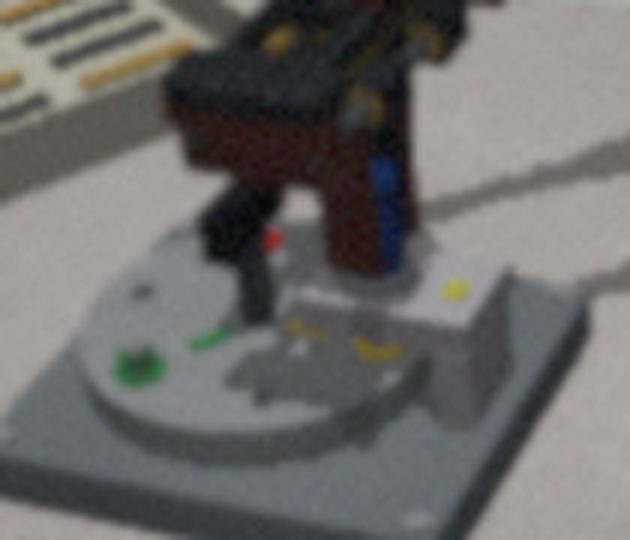

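It touched the stop and then relaxed by 0.4 mm with only the spring load left. I'll step down to keep a modest preload.

```bash
python3 - <<'E'
from h import *
X=[.5183,-.1622]
for z in (.0602,.0594,.0588,.0582,.0576,.057):
  arm.move_l([*X,z],velocity=.006);arm.dwell(.15);F=arm.read_contact_force();print(z,arm.read_position().round(4),F.round(1),arm.read_finger_gap().__round__(4),round(arm.read_clock(),1))
  if F[2]>20: break
E
```

```text
0.0602 [ 0.5186 -0.1623  0.0611] [-1.2  1.2  7. ] 0.0254 31.4
0.0594 [ 0.5187 -0.1623  0.0604] [-1.4  1.5  8.4] 0.0252 31.8
0.0588 [ 0.5187 -0.1623  0.06  ] [-1.7  1.   9.1] 0.0253 32.2
0.0582 [ 0.5188 -0.1623  0.06  ] [-2.8  1.8 11.2] 0.0258 32.6
0.0576 [ 0.5188 -0.1623  0.06  ] [-3.2  1.7 12.9] 0.0256 33.0
0.057 [ 0.5188 -0.1623  0.0599] [-5.1  1.5 16.4] 0.0254 33.4
```

There's a hard stop at read z = 0.0600, exactly the predicted fully-home height, and only the force rises now (about 7 N above the spring load). One last look.

```bash
python3 - <<'E'
from h import *
arm.dwell(.5)
for n in('wrist','scene','top'):
  p,d=arm.capture(n);save(n+'10',p)
p=cv2.imread('pics/scene10.png')
a=cv2.resize(p[105:195,215:320],(600,514),interpolation=cv2.INTER_CUBIC);cv2.imwrite('pics/s10z.png',a)
t0=cv2.imread('pics/top0.png');t1=cv2.imread('pics/top10.png')
cv2.imwrite('pics/t10.png',t1)
print(arm.read_position().round(4),arm.read_contact_force().round(1),arm.read_finger_gap(),arm.read_clock())
E
```

```text
[ 0.5188 -0.1623  0.0599] [-4.6  2.5 16.5] 0.025605909090121594 34.0667
```

View pics/s10z.png

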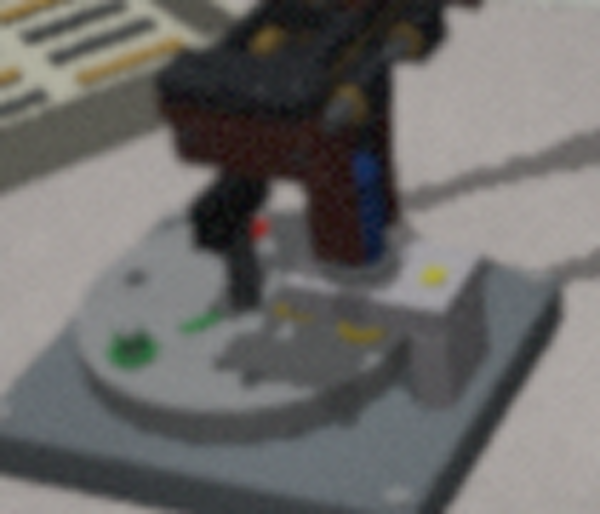

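View pics/t10.png

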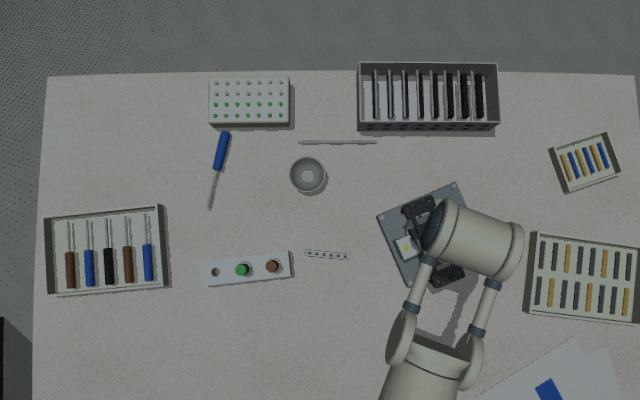

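The scene view shows the collar flat on the guide block at about (352,268) and the yellow ring beneath it at (358,330). In the top view the blue rack hole (215,271) is empty. The green (242,269) and brown (272,266) plugs, and the other items, are where they started.

```bash
python3 - <<'E'
from h import *
arm.job_done()
print(arm.read_clock(),arm.read_position().round(4))
E
```

```text
the job is handed in; nothing more can be done
the job is handed in; nothing more can be done
```

The job is handed in. I turned the turret two clicks clockwise (120°) by its knob, so the yellow plunger is under the guide hole. The blue plug is in the hole, and the arm is still holding it pressed down by its handle. It took about 34 s.

**Last checks**
- **Seating:** the plug came to a hard stop at the height calculated for the collar being fully home, and only the force rose after that. It is held with about 16 N down, roughly 7 N more than just before the stop. The scene view shows the collar flat on the guide block.
- **Other items:** the top view shows the green and brown plugs, screwdriver, dish, plate and rod where they started.

**What failed or disagreed**
- **Fingertip position:** the fingertips are 38 mm behind the stated TCP, so my first grip closed above the knob. I measured this with a gentle touch (about 4.5 N) on the knob top and corrected every later height for it.
- **Hole position:** the cameras differed by about 2 mm, and my measured distance from knob to hole was 57.5 mm instead of 60 mm. I shifted the plug about 1.4 mm before lowering it, and it went in without noticeable side force.
- **Turning and pressing:** side force reached about 12 N while turning the knob. The first press touched the stop and relaxed by 0.4 mm, so I pressed again in small steps. About 5 N of side force remains at the end.

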